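# Clamp a deep-well plate in the cam holder

### The job

The deep-well plate stands part-way out of the cam-clamp plate holder. Slide it fully home against the holder's end stop, then crank the cam round until the follower's roller rests on the cam's flat dwell, so that the jaw stays shut on the plate when you let go. Leave the other things on the bench where they are.

Things in the scene. Friction and masses are not known exactly. Their poses are not given: they have to be found in the camera images.
- holder: Fixed cam-clamp plate holder, aluminium and steel. Dark grey base plate 200 (x) by 300 (y) by 12 mm; origin at the centre of its underside on the bench, z up. The deep-well plate lies on the base plate in a channel along x, open at the -x end; with the plate home its centre is at x = 21 mm. The upright camshaft stands at x = 0, y = +85 mm. The jaw closes towards -y.
- end_stop (a point): Middle of the face of the fixed end stop across the channel's +x end (holder frame x = 85 mm, y = -78.5 mm): a bar 100 mm long, 22 mm high above the base plate; the point is 23 mm above the bench.
- fence (a point): Middle of the face of the fixed fence along the channel's -y side (holder frame x = 0, y = -128.5 mm): 180 mm long, 22 mm high above the base plate; the point is 23 mm above the bench. On the channel's other side is the jaw's rubber-faced pressure bar, 110 mm long, its face at y = -33 mm when open, its top 44 mm above the bench.
- plate_mid (a point): Centre (half-way up) of the loose white 24-well deep-well plate: a block of open square wells 127.8 (x) by 85.5 (y) by 44 mm, 0.1 to 0.25 kg. A 10 mm high skirt at the foot has the full size; above it the walls stand 2 mm further in. Its x runs along its length. It starts 20 to 45 mm short of the end stop with 10 mm of sideways play; the closing jaw pushes it against the fence.
- grip (a point): Middle of the crank's upright black hand grip: a round post 26 mm across, from 82 to 150 mm above the bench, its centre 116 mm up, on the end of a flat crank arm (22 mm wide, 67 to 77 mm above the bench), 90 mm from the camshaft's axis. Nothing stands above it. It can be pushed round from the side with closed fingertips with 1 to 5 N.
- shaft_top (a point): Top of the camshaft on its axis, 86 mm above the bench, fixed on the holder. The grip travels round it on a circle of 90 mm radius.
- crank (a joint): Turn of camshaft and arm, rad, growing clockwise seen from above; turns endlessly either way. 0: the arm points to the holder's -y, over the jaw, and the cam's low round faces the roller. At pi or -pi the arm points away from the plate and the roller is on the middle of the dwell, which reaches 0.52 rad either side. Starts between -0.65 and 0.65. Left on the dwell it stays.
- flat_mid (a point): Middle of the dwell on the rim of the steel disc cam (14 mm thick), 34 mm above the bench; turns with the crank, opposite to the arm. The dwell is the nose of the cam: constant 44 mm radius over 60 degrees. Either side the rim falls over 105 degrees to the low round of 30 mm radius. If it is let go on these slopes the jaw spring can turn the cam back.
- jaw (a joint): Travel of the follower slide and jaw towards the plate in m: about 0 with the roller on the cam's low round, 0.013 to 0.014 with it on the dwell. The sprung pressure bar meets a plate that lies against the fence at about 0.010 and is then squeezed back 3 to 4 mm.
- roller_rim (a point): Point of the follower's steel roller (20 mm across) that bears on the cam, 34 mm above the bench, on the line from the shaft towards the plate; moves with the jaw.
- reagent: Bystander: capped reagent bottle, 64 mm across, 140 mm tall; origin under its centre.
- tube_rack: Bystander: green tube rack 200 by 64 mm, 48 mm high with its tubes; origin under its centre, x along its length.
- beaker: Bystander: glass beaker, 72 mm across, 90 mm tall; origin under its centre.

How it is judged:
On the way, in this order (a step that is already met when the one before it is completed fails the run):
1. the plate is home against the end stop (within 4 mm) while the jaw is still open (x of plate_mid in the frame of holder above 0.017 m and value of joint jaw below 0.006 m), for 0.2 s.
2. the roller is on the cam's dwell (distance between flat_mid and roller_rim below 0.022 m and value of joint jaw above 0.0125 m), for 0.2 s.
At the end, for the whole second after the job is handed in: Plate flat on the base, within 4 mm of the end stop, square within 0.05 rad, pressed to the fence (within 3 mm); roller on the cam's dwell within 22 mm of its middle (about 28 degrees), jaw forward more than 12.5 mm of 14; crank at rest and let go (all of step 2 and x of plate_mid in the frame of holder above 0.017 m and angle between the x axis of plate_mid and the x axis of holder, either way round below 0.05 rad and y of plate_mid in the frame of holder below -0.0825 m and z of plate_mid in the frame of holder below 0.037 m and angle between plate_mid's own z axis and vertical below 0.05 rad and velocity of joint crank between -0.1 and 0.1 rad/s); the robot touches nothing.
It fails at once if a bystander is moved more than 30 mm or tipped over (distance of any of reagent, tube_rack, beaker from where it was at the start of the episode above 0.03 m or angle between any of reagent, beaker's own z axis and vertical above 0.5 rad).
It also fails if it takes over 61 s, if anything falls off the work surface, if the arm or the gripper's body presses on something with over 40 N, if the wrist force passes 120 N, or if a joint passes its speed limit or range.

### The arm

A 6-joint arm with a two-finger parallel gripper is mounted at the origin on the work surface. World frame = base frame: x ahead of the robot, y to its left, z up, the work surface at z = 0. Lengths are in m, angles in rad, forces in N, time in s.
With the tool pointing down it reaches from about 0.35 to 0.85 m from the base axis. Payload 8.1 kg.
Tool frame: the origin (TCP) lies midway between the tips of the shut fingers; the grasp point (between the pads) lies 19 mm behind it; y points along the fingers, x is the direction in which the jaws open and shut, and the axes are right-handed (so a half turn about y gives the same grasp; the last joint's range is limited). The gripper opens to 93 mm and grips with 3 to 60 N. Pads are 15 mm wide; open, the fingers measure 128 mm over their backs; the gripper's body (75 mm by 188 mm) begins 65 mm behind the grasp point.
Start: joints at [-1.215, 0.13, 1.488, -0, 1.523, -0.085], TCP at [0.256, -0.543, 0.219] pointing down, gripper open.
Joint ranges: [-2.96, 2.96], [-0.89, 2.26], [0.02, 2.5], [-1.34, 4.48], [0, 2.73], [-2.66, 2.66]. Speed limits (rad/s): [2.39, 2.39, 2.79, 3.14, 3.14, 3.14].

### API

Orientations are given as a unit quaternion [w, x, y, z].
In Python, from rig import manip gives the robot as it stands.
- The arm moves only by the shell command python3 -m crank 'ROWS' [FORCE]. ROWS is JSON, a list of rows, each a list of 7 numbers: the shift along the tool's x, y, z in m, then the turn, a rotation vector about the tool's x, y, z in degrees, then the finger opening in m, from 0 to 0.093. In form: [[x, y, z, wx, wy, wz, fingers], ...]. A call has 1 to 12 rows; each row shifts and turns the commanded pose from where the row before left it, along the tool's axes as they then stand; what a row does not reach is not made up. A row lasts 1/12 s, in which the tool goes at most 41.7 mm and 7.16 degrees, less where a joint would pass 70% of its speed; a pose out of reach is approached as far as the arm can. A call is refused whole if a number of a shift passes 0.0417 or a number of a turn 7.16, either way. A call with a gripper value outside its range is refused whole. The fingers move at their own pace and stop on an object; FORCE is the grip in N (left out, the last holds). Time passes only in rows, so rows that do not move let the fingers close. It gives the time, the measured TCP pose, the force and the opening at its end, in the units of the state.
- manip.state(): the state, without advancing time (a new reading comes with each control period).
- manip.get_image(name): name is "side" or "top" or "wrist"; returns a dict with "frame" (400x640x3 uint8, blue, green, red), "intrinsics" (3x3 intrinsics, pixels), "k1" (the pictures are not rectified: a ray, as slopes to the right and down, at radius r is drawn at 1 + k1 r^2 times it, then the intrinsics apply), "R" (3x3) and "t" (3): a world point X has camera coordinates R X + t; the wrist camera has in their place "hand_eye" (4x4, takes a point from camera to tool coordinates, whose origin is the TCP and whose axes are the tool frame's). Camera axes: x right, y down, z forward; pixel columns grow to the right and rows downward; lengths in m; the calibration is good to about 2 mm. A picture is of the moment at which its call begins: read the wrist's pose just before it. There is no depth.
- manip.hand_in(): hands the job in, once; it reports no verdict.
The state is a dict: "clock": time; "qpos": joint angles; "dq": joint speeds; "joint_torque": joint torques, N m; "tcp_pos": TCP position; "eef_rot": TCP orientation; "force": force on the tool from outside, world axes, zero at the start; "torque": the same for the moment, N m; "grip_width": finger opening in m.
Only numpy, scipy, OpenCV 4.12 (cv2) and the standard library are available. Lean on these libraries where they do the work, as an engineer would, in place of code of your own. Each camera call takes 0.05 s, during which the arm holds its last target.

## Working session

There is one attempt and no reset: what is moved stays moved. The work goes in short steps, Python scripts to look and compute and a shell command to move; the robot and the scene stay as the last step left them, time stands still between calls to the robot, and variables do not carry over. Pictures are saved under pics/ and viewed, and the job is handed in when it is done.

```bash
mkdir -p pics; ls; python3 - <<'E'
from rig import manip
import cv2
print(manip.state())
for n in("top","side","wrist"):
    d=manip.get_image(n); cv2.imwrite(f"pics/{n}0.png",d["frame"])
    print(n,{k:(v.tolist() if hasattr(v,'tolist') else v) for k,v in d.items() if k!="frame"})
E
```

```text
pics
{'clock': 0.0, 'qpos': array([-1.21540455e+00,  1.31161720e-01,  1.48925582e+00,  6.71876755e-06,
        1.52299957e+00, -8.53932367e-02]), 'dq': array([ 0.00127188,  0.00133806,  0.00044847,  0.00186516, -0.00150407,
        0.0026878 ]), 'joint_torque': array([ 3.06842790e-03, -5.59850693e+01, -4.91750371e+01,  7.72718084e-02,
        3.56872589e-02, -1.35729683e-04]), 'tcp_pos': array([ 0.25581989, -0.54210968,  0.2176    ]), 'eef_rot': array([ 0.59760434, -0.59681941,  0.37911139, -0.37808756]), 'force': array([0.28591837, 0.99826831, 1.24241941]), 'torque': array([ 0.00794659,  0.03873078, -0.0039984 ]), 'grip_width': 0.09323739550261996}
top {'intrinsics': [[386.6737612695975, 0.0, 321.3551339048622], [0.0, 386.6737612695975, 195.21653732690984], [0.0, 0.0, 1.0]], 'k1': -0.013385085627008794, 'R': [[-0.017291517211305292, -0.9994868058176858, -0.026965319002200446], [-0.9911994297468832, 0.020675734324350135, -0.13075245496587093], [0.13124288133832004, 0.024467100492461074, -0.9910482667819502]], 't': [0.029783469001111038, 0.5846569014743521, 1.2116582500551147]}
side {
[... 188 characters left out ...]
1169101928, 0.009650319769805382], [-0.14925788981004362, 0.5635527779379086, -0.8124840606485272], [0.19198550316177426, -0.7895347009823567, -0.5829035276273606]], 't': [0.5658153992568372, 0.17682188181956168, 1.2058273120202798]}
wrist {'intrinsics': [[349.61454774737774, 0.0, 317.82895596135955], [0.0, 349.61454774737774, 195.17016635974556], [0.0, 0.0, 1.0]], 'k1': 0.007702265332570306, 'hand_eye': [[0.9999997446013742, 0.0005428619751998464, -0.0004648634862857572, -0.0006735168269419445], [0.0005965716577694676, -0.2758402533150217, 0.961203307710372, -0.16675068201338586], [0.00039357266437823577, -0.9612033395447495, -0.2758405067218688, 0.07775674796843021], [0.0, 0.0, 0.0, 1.0]]}
```

View pics/top0.png

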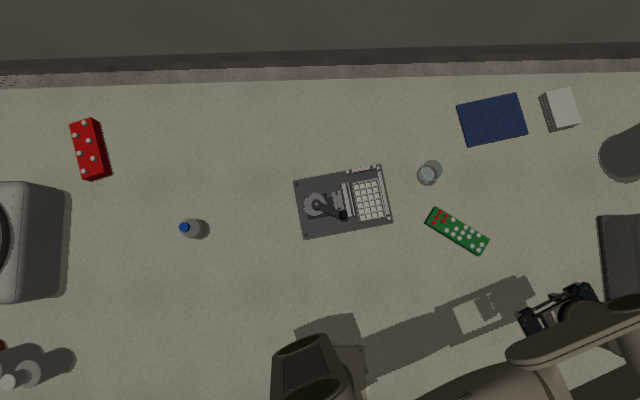

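View pics/side0.png

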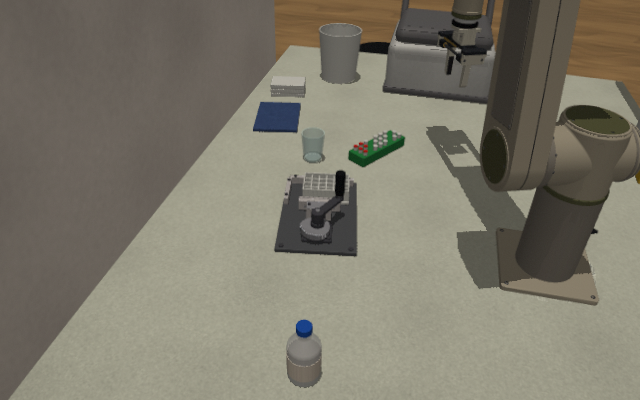

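The top view shows the holder at about (343,201), with its end stop on the far side. The plate is at (370,200), the crank at (315–343,205–215), the beaker at (428,173), the rack at (457,230) and the bottle at (190,228). I'll enlarge the holder next.

```bash
python3 - <<'E'
import cv2
f=cv2.imread("pics/top0.png")[150:250,280:400]; cv2.imwrite("pics/top0c.png",cv2.resize(f,None,fx=6,fy=6,interpolation=cv2.INTER_CUBIC)[:600])
f=cv2.imread("pics/side0.png")[160:260,265:370]; cv2.imwrite("pics/side0c.png",cv2.resize(f,None,fx=6,fy=6,interpolation=cv2.INTER_CUBIC)[:600])
E
```

```text
(no output)
```

View pics/top0c.png

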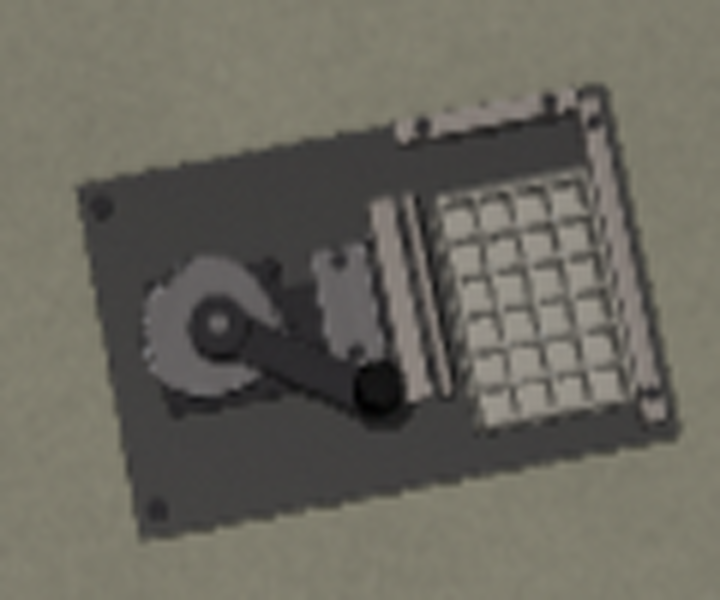

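View pics/side0c.png

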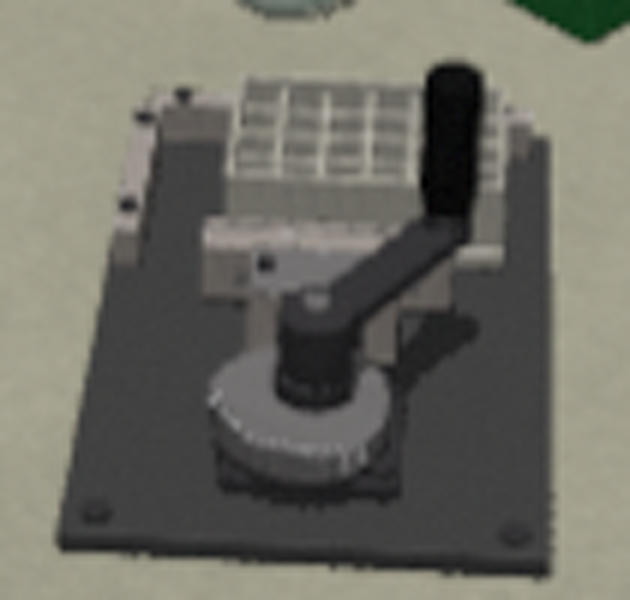

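```bash
cat > h.py <<'E'
import numpy as np, cv2, json
from scipy.optimize import least_squares
CAL={"top":dict(K=[[386.6737612695975,0,321.3551339048622],[0,386.6737612695975,195.21653732690984],[0,0,1]],k1=-0.013385085627008794,R=[[-0.017291517211305292,-0.9994868058176858,-0.026965319002200446],[-0.9911994297468832,0.020675734324350135,-0.13075245496587093],[0.13124288133832004,0.024467100492461074,-0.9910482667819502]],t=[0.029783469001111038,0.5846569014743521,1.2116582500551147]),
"side":dict(K=[[510.434716869239,0,308.2914254780215],[0,510.434716869239,191.94582567889276],[0,0,1]],k1=-0.07982229053669797,R=[[-0.9699812621412712,-0.24298811169101928,0.009650319769805382],[-0.14925788981004362,0.5635527779379086,-0.8124840606485272],[0.19198550316177426,-0.7895347009823567,-0.5829035276273606]],t=[0.5658153992568372,0.17682188181956168,1.2058273120202798])}
def proj(cam,X):
    c=CAL[cam]; p=np.array(c["R"])@X+c["t"]; s=p[:2]/p[2]; s=s*(1+c["k1"]*s@s)
    K=c["K"]; return np.array([K[0][0]*s[0]+K[0][2],K[1][1]*s[1]+K[1][2]])
def w2(h,P):  # holder->world
    x,y,a=h; c,s=np.cos(a),np.sin(a)
    return np.array([x+c*P[0]-s*P[1],y+s*P[0]+c*P[1],P[2]])
def crop(cam,u,v):
    o=(280,150) if cam=="top" else (265,160)
    return np.array([(u+.5)/6-.5+o[0],(v+.5)/6-.5+o[1]])
E
python3 - <<'E'
from h import *
obs=[("top",(80,187),(.1,.15,.012)),("top",(603,88),(.1,-.15,.012)),("top",(678,437),(-.1,-.15,.012)),("top",(140,540),(-.1,.15,.012)),
("side",(62,545),(.1,.15,.012)),("side",(550,572),(-.1,.15,.012)),("side",(545,140),(-.1,-.15,.012)),
("top",(220,322),(0,.085,.086)),("side",(316,298),(0,.085,.086))]
def f(p):
    return np.concatenate([proj(c,w2(p[:3],np.array(P)))-crop(c,*q) for c,q,P in obs])
r=least_squares(f,[.6,0,0.1]); h=r.x
print(h,"yaw deg",np.degrees(h[2])); print(f(h).reshape(-1,2).round(2))
# crank: 0 -> arm -y ; clockwise from above: -y -> -x
def grip(q): return np.array([-.09*np.sin(q),.085-.09*np.cos(q),.150])
go=[("top",(378,388)),("side",(455,75))]
g=least_squares(lambda q:np.concatenate([proj(c,w2(h,grip(q[0])))-crop(c,*o) for c,o in go]),[.3])
print("crank",g.x,g.fun, "grip w",w2(h,grip(g.x[0])))
# plate
po=[("top",(440,192),(.0619,.0407)),("top",(588,170),(.0619,-.0407)),("top",(632,405),(-.0619,-.0407)),("top",(485,430),(-.0619,.0407))]
def fp(p):
    x,y,a=p;c,s=np.cos(a),np.sin(a)
    return np.concatenate([proj(cc,w2(h,np.array([x+c*P[0]-s*P[1],y+s*P[0]+c*P[1],.056])))-crop(cc,*o) for cc,o,P in po])
m=least_squares(fp,[-.02,-.08,0]);print("plate in holder",m.x,m.fun.round(2))
print("plate mid w",w2(h,np.array([*m.x[:2],.034])),"near face w",w2(h,np.array([m.x[0]-.064,m.x[1],.034])),"home near",w2(h,np.array([.021-.064,m.x[1],.034])))
E
```

```text
[ 0.5672416  -0.04785073  0.17323572] yaw deg 9.92567547768753
[[-1.22 -0.18]
 [ 0.11 -0.92]
 [ 0.46 -0.06]
 [-0.22  0.37]
 [-1.13 -1.42]
 [ 0.65 -1.28]
 [ 0.99 -0.29]
 [-0.68  0.48]
 [ 0.11  1.19]]
crank [0.61274113] [ 0.13175573 -0.43279243  0.23502546  0.52482887] grip w [ 0.51429583 -0.04556959  0.15      ]
plate in holder [-0.0153519  -0.08339568 -0.02505119] [-0.04  0.92  0.41  0.34  0.3  -0.69 -0.66 -0.55]
plate mid w [ 0.56649444 -0.13264437  0.034     ] near face w [ 0.50345238 -0.14367608  0.034     ] home near [ 0.53926017 -0.13741008  0.034     ]
```

```bash
cat >> h.py <<'E'
from scipy.spatial.transform import Rotation as Ro
H=np.array([.56724,-.04785,.17324])
def toolR(q): return Ro.from_quat([q[1],q[2],q[3],q[0]])
def st():
    from rig import manip
    s=manip.state(); R=toolR(s["eef_rot"]).as_matrix()
    d=s["tcp_pos"]; c,sn=np.cos(H[2]),np.sin(H[2]); v=d[:2]-H[:2]
    print("t",round(s["clock"],2),"tcp",d.round(4),"holder",(c*v[0]+sn*v[1]).round(4),(-sn*v[0]+c*v[1]).round(4),
     "xaxis yaw(holder) deg",np.degrees(np.arctan2(R[1,0],R[0,0])-H[2]).round(2),"ydir",R[:,1].round(3),"F",s["force"].round(1),"q",s["qpos"].round(2),"w",round(s["grip_width"],4))
    return s,R
def need(tx,ty,z,yawdeg):  # holder-frame target -> shift in tool axes, turn about tool y
    s,R=st(); tgt=w2(H,np.array([tx,ty,z])); dw=tgt-s["tcp_pos"]
    yaw=np.degrees(np.arctan2(R[1,0],R[0,0])-H[2]); d=(yawdeg-yaw+180)%360-180
    print("shift tool axes",(R.T@dw).round(4),"turn about tool y deg",(-d).round(2)," world",dw.round(4))
E
python3 -c "
from h import *
need(-.12,-.0834,.12,0);need(-.12,-.0834,.12,180)"
```

```text
t 0.15 tcp [ 0.2559 -0.5422  0.2178] holder -0.3919 -0.4333 xaxis yaw(holder) deg -74.67 ydir [-0.001  0.001 -1.   ] F [-0.6 -0.7 -0.4] q [-1.22  0.13  1.49 -0.    1.52 -0.09] w 0.0931
shift tool axes [-0.2654  0.0982  0.3548] turn about tool y deg -74.67  world [ 0.2075  0.3916 -0.0978]
t 0.15 tcp [ 0.2559 -0.5422  0.2178] holder -0.3919 -0.4333 xaxis yaw(holder) deg -74.67 ydir [-0.001  0.001 -1.   ] F [-0.6 -0.7 -0.4] q [-1.22  0.13  1.49 -0.    1.52 -0.09] w 0.0931
shift tool axes [-0.2654  0.0982  0.3548] turn about tool y deg 105.33  world [ 0.2075  0.3916 -0.0978]
```

```bash
python3 -m crank '[[-0.0221,0,0.0296,0,0,0,0],[-0.0221,0,0.0296,0,0,0,0],[-0.0221,0,0.0296,0,0,0,0],[-0.0221,0,0.0296,0,0,0,0],[-0.0221,0,0.0296,0,0,0,0],[-0.0221,0,0.0296,0,0,0,0],[-0.0221,0,0.0296,0,0,0,0],[-0.0221,0,0.0296,0,0,0,0],[-0.0221,0,0.0296,0,0,0,0],[-0.0221,0,0.0296,0,0,0,0],[-0.0221,0,0.0296,0,0,0,0],[-0.0221,0,0.0296,0,0,0,0]]' 20
python3 -m crank '[[0,0,0,0,-6.22,0,0],[0,0,0,0,-6.22,0,0],[0,0,0,0,-6.22,0,0],[0,0,0,0,-6.22,0,0],[0,0,0,0,-6.22,0,0],[0,0,0,0,-6.22,0,0],[0,0,0,0,-6.22,0,0],[0,0,0,0,-6.22,0,0],[0,0,0,0,-6.22,0,0],[0,0,0,0,-6.22,0,0],[0,0,0,0,-6.22,0,0],[0,0,0,0,-6.22,0,0]]'
python3 -c "
from h import *
need(-.12,-.0834,.03,0)
from rig import manip
cv2.imwrite('pics/w1.png',manip.get_image('wrist')['frame'])"
```

```text
clock: 1.15
tcp_pos: [0.4645, -0.1494, 0.2186]
eef_rot: [-0.597, 0.597, -0.379, 0.379]
force: [0.7, -0.3, -0.2]
grip_width: 0.0175
clock: 2.15
tcp_pos: [0.4639, -0.1512, 0.2184]
eef_rot: [0.704, -0.704, -0.063, 0.063]
force: [1.3, -0.8, -0.9]
grip_width: 0.0006
t 2.15 tcp [ 0.4639 -0.1512  0.2184] holder -0.1196 -0.0839 xaxis yaw(holder) deg 0.28 ydir [-0.001  0.    -1.   ] F [ 1.3 -0.8 -0.9] q [-0.42 -0.18  1.79 -0.    1.53 -0.6 ] w 0.0006
shift tool axes [-0.0003  0.1884  0.0005] turn about tool y deg 0.28  world [-0.0005  0.0005 -0.1884]
```

View pics/w1.png

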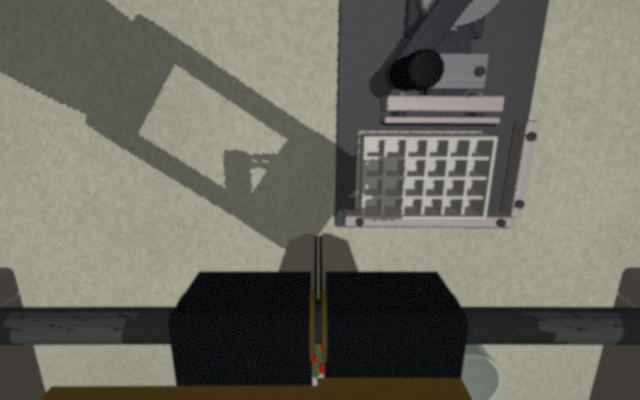

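```bash
python3 -m crank '[[0,0.031,0,0,0,0,0],[0,0.031,0,0,0,0,0],[0,0.031,0,0,0,0,0],[0,0.031,0,0,0,0,0],[0,0.031,0,0,0,0,0],[0,0.031,0,0,0,0,0],[0,0,0,0,0.28,0,0]]'
python3 -m crank '[[0.008,0,0,0,0,0,0],[0.008,0,0,0,0,0,0],[0.004,0,0,0,0,0,0],[0.004,0,0,0,0,0,0],[0.004,0,0,0,0,0,0],[0.004,0,0,0,0,0,0],[0.004,0,0,0,0,0,0]]'
python3 -c "
from h import *
st()
from rig import manip
cv2.imwrite('pics/w2.png',manip.get_image('wrist')['frame'])
f=manip.get_image('top')['frame'][150:250,280:400]; cv2.imwrite('pics/top2c.png',cv2.resize(f,None,fx=6,fy=6,interpolation=cv2.INTER_CUBIC))"
```

```text
clock: 2.78
tcp_pos: [0.459, -0.149, 0.0261]
eef_rot: [0.707, -0.703, -0.055, 0.062]
force: [-1.6, 0.2, -1.5]
grip_width: 0.0008
clock: 3.37
tcp_pos: [0.5002, -0.1454, 0.0333]
eef_rot: [-0.704, 0.705, 0.059, -0.059]
force: [-2.8, -0.4, 2.8]
grip_width: 0.0006
t 3.37 tcp [ 0.5002 -0.1454  0.0333] holder -0.0829 -0.0845 xaxis yaw(holder) deg -0.31 ydir [ 0. -0. -1.] F [-2.8 -0.4  2.8] q [-0.38  0.09  1.88 -0.    1.16 -0.55] w 0.0006
```

View pics/w2.png

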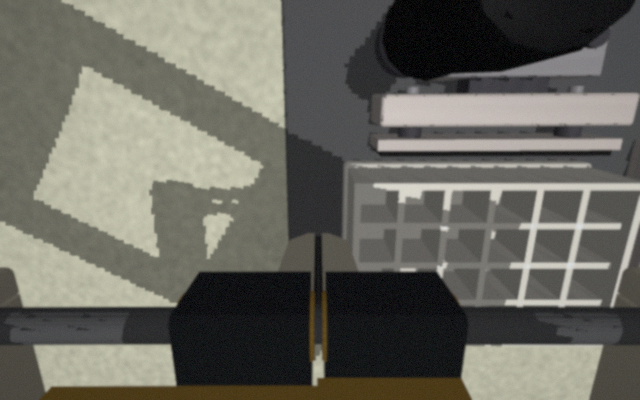

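The fingertips at (318,240) are alongside the plate's near wall, which starts at column 350. I'll push on gently.

```bash
python3 -m crank '[[0.003,0,0,0,0,0,0],[0.003,0,0,0,0,0,0],[0.003,0,0,0,0,0,0],[0.003,0,0,0,0,0,0],[0.003,0,0,0,0,0,0],[0.002,0,0,0,0,0,0]]'
python3 -c "
from h import *
st()"
python3 -m crank '[[0.002,0,0,0,0,0,0],[0.002,0,0,0,0,0,0],[0,0,0,0,0,0,0],[0,0,0,0,0,0,0]]'
python3 -c "
from h import *
st()
from rig import manip
cv2.imwrite('pics/w3.png',manip.get_image('wrist')['frame'])
f=manip.get_image('top')['frame'][150:250,280:400]; cv2.imwrite('pics/top3c.png',cv2.resize(f,None,fx=6,fy=6,interpolation=cv2.INTER_CUBIC))"
```

```text
clock: 3.97
tcp_pos: [0.5168, -0.1423, 0.0326]
eef_rot: [0.705, -0.705, -0.059, 0.059]
force: [-2.2, -0.6, 1.6]
grip_width: 0.0002
t 3.97 tcp [ 0.5168 -0.1423  0.0326] holder -0.066 -0.0843 xaxis yaw(holder) deg -0.31 ydir [ 0.  0. -1.] F [-2.2 -0.6  1.6] q [-0.36  0.13  1.84  0.    1.17 -0.53] w 0.0002
clock: 4.3
tcp_pos: [0.5206, -0.1416, 0.0326]
eef_rot: [0.705, -0.705, -0.059, 0.059]
force: [0.3, 0.7, -0.2]
grip_width: 0.0006
t 4.3 tcp [ 0.5206 -0.1416  0.0326] holder -0.0621 -0.0844 xaxis yaw(holder) deg -0.3 ydir [ 0.001  0.    -1.   ] F [ 0.3  0.7 -0.2] q [-0.36  0.14  1.83  0.    1.17 -0.53] w 0.0006
```

View pics/w3.png

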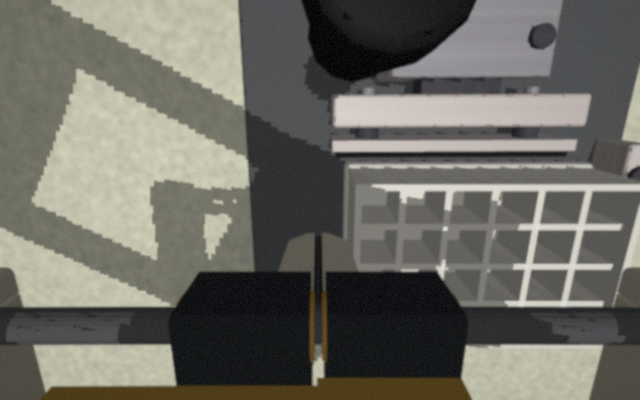

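View pics/top3c.png

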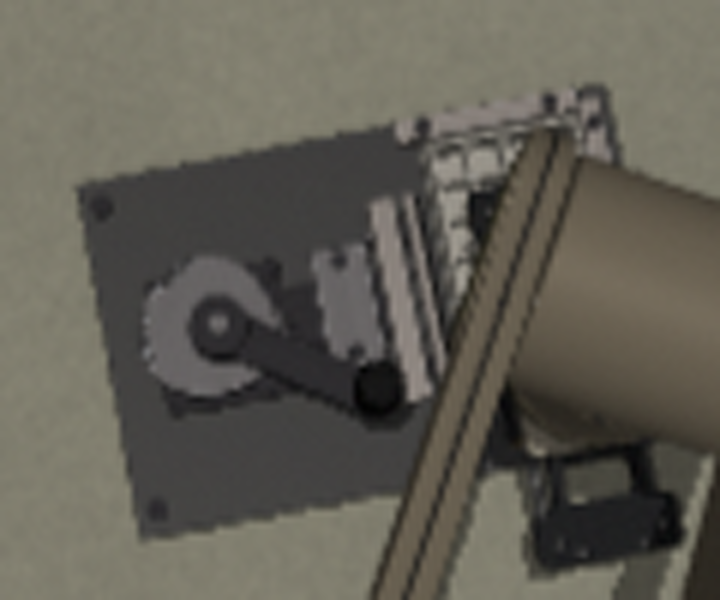

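The plate is moving with the tool and nearly touches the end stop, with its far edge close to the bar at about (480,140). I'll continue until the force rises.

```bash
for i in 1; do python3 -m crank '[[0.002,0,0,0,0,0,0],[0.0015,0,0,0,0,0,0]]'; done; python3 -m crank '[[0.0015,0,0,0,0,0,0],[0.0015,0,0,0,0,0,0]]'
python3 -c "
from h import *
st()"
```

```text
clock: 4.57
tcp_pos: [0.5237, -0.1411, 0.0326]
eef_rot: [0.705, -0.705, -0.059, 0.059]
force: [-1.6, 0.2, -0.5]
grip_width: 0.0008
clock: 4.73
tcp_pos: [0.5259, -0.1408, 0.0325]
eef_rot: [-0.705, 0.705, 0.059, -0.06]
force: [-12.7, -2.6, 9.8]
grip_width: 0.0006
t 4.73 tcp [ 0.5259 -0.1408  0.0325] holder -0.0567 -0.0845 xaxis yaw(holder) deg -0.31 ydir [-0.002 -0.    -1.   ] F [-12.7  -2.6   9.8] q [-0.36  0.16  1.82 -0.    1.17 -0.52] w 0.0006
```

Contact force has reached 13 N at x=-0.057, where I expected home. I'll hold briefly, back off and lift.

```bash
python3 -m crank '[[0,0,0,0,0,0,0],[0,0,0,0,0,0,0],[0,0,0,0,0,0,0],[-0.01,0,0,0,0,0,0],[-0.02,0,0,0,0,0,0],[-0.03,0,0,0,0,0,0],[0,-0.03,0,0,0,0,0],[0,-0.04,0,0,0,0,0],[0,-0.04,0,0,0,0,0],[0,-0.04,0,0,0,0,0],[0,-0.04,0,0,0,0,0.05]]'
python3 -c "
from h import *
st()
from rig import manip
cv2.imwrite('pics/w4.png',manip.get_image('wrist')['frame'])
f=manip.get_image('top')['frame'][150:250,280:400]; cv2.imwrite('pics/top4c.png',cv2.resize(f,None,fx=6,fy=6,interpolation=cv2.INTER_CUBIC))
f=manip.get_image('side')['frame'][160:260,265:370]; cv2.imwrite('pics/side4c.png',cv2.resize(f,None,fx=6,fy=6,interpolation=cv2.INTER_CUBIC))"
```

```text
clock: 5.65
tcp_pos: [0.4674, -0.1505, 0.2248]
eef_rot: [-0.705, 0.705, 0.06, -0.059]
force: [0.2, -0.7, 0.2]
grip_width: 0.0037
t 5.65 tcp [ 0.4674 -0.1505  0.2248] holder -0.116 -0.0839 xaxis yaw(holder) deg -0.31 ydir [ 0.001 -0.    -1.   ] F [ 0.2 -0.7  0.2] q [-0.42 -0.17  1.77  0.    1.54 -0.58] w 0.0037
```

View pics/w4.png

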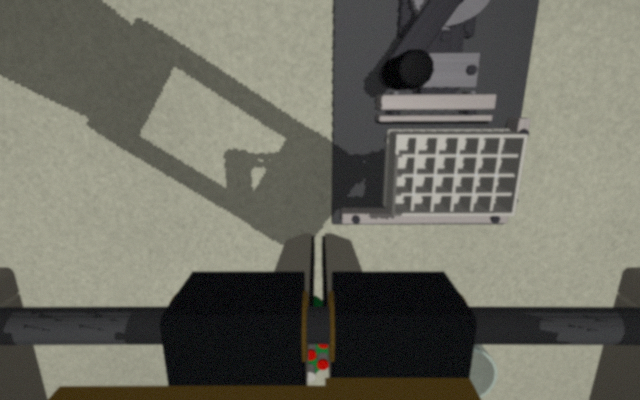

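View pics/top4c.png

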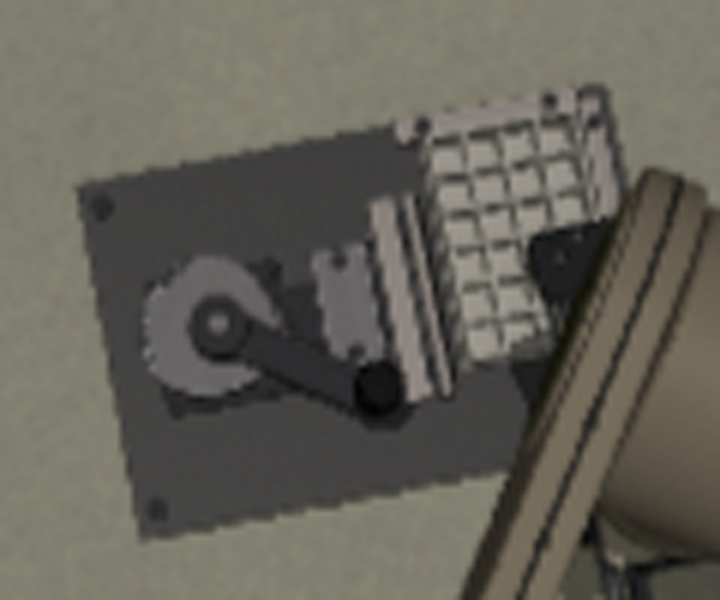

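View pics/side4c.png

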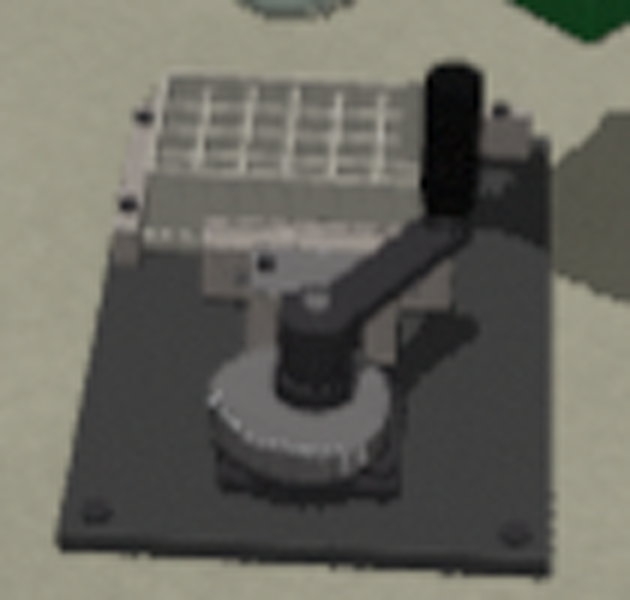

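```bash
python3 -c "
from h import *
po=[((430,145),(.0619,.0407)),((577,122),(.0619,-.0407)),((470,362),(-.0619,.0407))]
def fp(p):
    x,y,a=p;c,s=np.cos(a),np.sin(a)
    return np.concatenate([proj('top',w2(H,np.array([x+c*P[0]-s*P[1],y+s*P[0]+c*P[1],.056])))-crop('top',*o) for o,P in po])
m=least_squares(fp,[.02,-.08,0]);print('plate',m.x,m.fun.round(2))
need(-.0518,.0114,.11,-25)
"
```

```text
plate [ 0.01508458 -0.08341116 -0.03170644] [-0.16 -0.54  0.4  -0.78 -0.24  1.28]
t 5.8 tcp [ 0.4703 -0.1517  0.2275] holder -0.1134 -0.0856 xaxis yaw(holder) deg -0.3 ydir [ 0.008 -0.003 -1.   ] F [ 0.7  0.2 -0.6] q [-0.42 -0.17  1.77  0.    1.53 -0.58] w 0.0148
shift tool axes [0.0602 0.1175 0.0979] turn about tool y deg 24.7  world [ 0.044   0.1061 -0.1175]
```

```bash
python3 -c "
import cv2
f=cv2.imread('pics/w4.png')[110:235,330:545]; cv2.imwrite('pics/w4c.png',cv2.resize(f,None,fx=3.7,fy=3.7,interpolation=cv2.INTER_CUBIC))"
```

```text
(no output)
```

View pics/w4c.png

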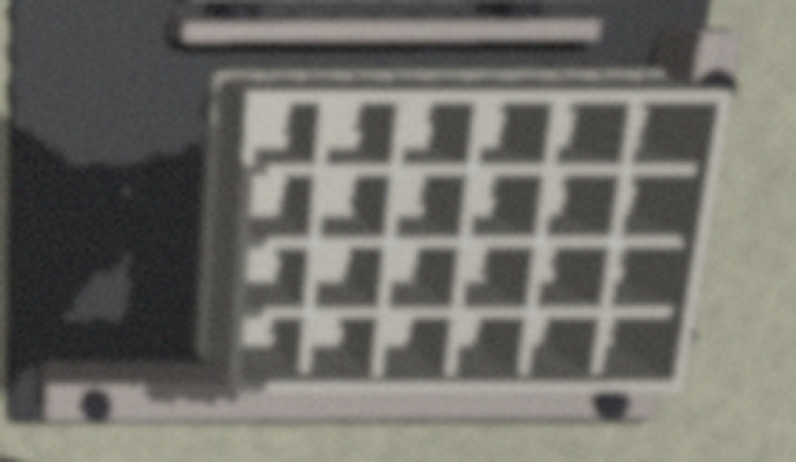

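```bash
python3 -c "
from h import *
K=[349.6145,317.829,195.170];k1=.0077023
HE=np.array([[0.9999997446013742,0.0005428619751998464,-0.0004648634862857572,-0.0006735168269419445],[0.0005965716577694676,-0.2758402533150217,0.961203307710372,-0.16675068201338586],[0.00039357266437823577,-0.9612033395447495,-0.2758405067218688,0.07775674796843021],[0,0,0,1]])
q=np.array([-.705,.705,.06,-.059]);q/=np.linalg.norm(q);R=toolR(q).as_matrix();t=np.array([.4674,-.1505,.2248])
def pw(X):
    T=R.T@(X-t); c=HE[:3,:3].T@(T-HE[:3,3]); s=c[:2]/c[2]; s=s*(1+k1*s@s); return np.array([K[0]*s[0]+K[1],K[0]*s[1]+K[2]])
cr=lambda u,v:np.array([(u+.5)/3.7-.5+330,(v+.5)/3.7-.5+110])
hobs=[((45,383),(-.09,-.1285,.034),3),((655,400),(.09,-.1285,.034),1),((10,420),(-.1,-.15,.012),3),((11,100),(-.1,-.06,.012),1)]
pobs=[((243,92),(-.0619,.0407,.056)),((731,92),(.0619,.0407,.056)),((680,385),(.0619,-.0407,.056)),((235,385),(-.0619,-.0407,.056)),((215,75),(-.0639,.04275,.022))]
def f(p):
    h=p[:3];o=[]
    for u,P,m in hobs:
        e=pw(w2(h,np.array(P)))-cr(*u); o+= list(e) if m==3 else [e[0]]
    x,y,a=p[3:];c,s=np.cos(a),np.sin(a)
    for u,P in pobs: o+=list(pw(w2(h,np.array([x+c*P[0]-s*P[1],y+s*P[0]+c*P[1],P[2]])))-cr(*u))
    return np.array(o)
r=least_squares(f,[*H,.02,-.08,0]);print(r.x.round(4));print(r.fun.round(2))
"
```

```text
[ 0.5685 -0.0493  0.1545  0.0206 -0.0812  0.0204]
[-0.41 -0.53  1.45 -1.45  0.8   0.31  0.97 -0.12 -0.14 -1.08  0.79  0.92
 -1.36  1.62 -0.33 -1.05]
```

The wrist view gives the plate at x=20.6 mm and square to within about 0.02 rad, so it is home. The lower-resolution top view said 15 mm, but the contact force agrees with the wrist view. Next I'll move above the grip.

```bash
python3 -m crank '[[0.02,0,0.0327,0,0,0,0.06],[0.02,0,0.0327,0,0,0,0.06],[0.02,0,0.0327,0,0,0,0.06],[0,0,0,0,6.18,0,0.06],[0,0,0,0,6.18,0,0.06],[0,0,0,0,6.18,0,0.06],[0,0,0,0,6.18,0,0.06],[0,0,0,0,0,0,0.06],[0,0,0,0,0,0,0.06]]'
python3 -c "
from h import *
need(-.0518,.0114,.11,-25)
from rig import manip
cv2.imwrite('pics/w5.png',manip.get_image('wrist')['frame'])
f=manip.get_image('side')['frame'][60:260,215:475]; cv2.imwrite('pics/side5c.png',cv2.resize(f,None,fx=3,fy=3,interpolation=cv2.INTER_CUBIC))"
```

```text
clock: 6.55
tcp_pos: [0.5098, -0.0437, 0.2213]
eef_rot: [0.701, -0.701, 0.092, -0.091]
force: [-0.1, -0.2, -0.1]
grip_width: 0.0597
t 6.55 tcp [ 0.5098 -0.0437  0.2213] holder -0.0558 0.014 xaxis yaw(holder) deg -24.83 ydir [-0.002  0.    -1.   ] F [-0.1 -0.2 -0.1] q [-0.19 -0.11  1.72  0.    1.53  0.07] w 0.0597
shift tool axes [ 0.0049  0.1113 -0.0006] turn about tool y deg 0.17  world [ 0.0044 -0.0018 -0.1113]
```

View pics/w5.png

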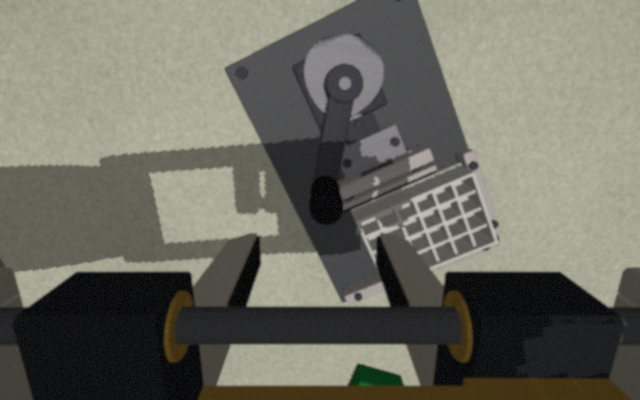

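View pics/side5c.png

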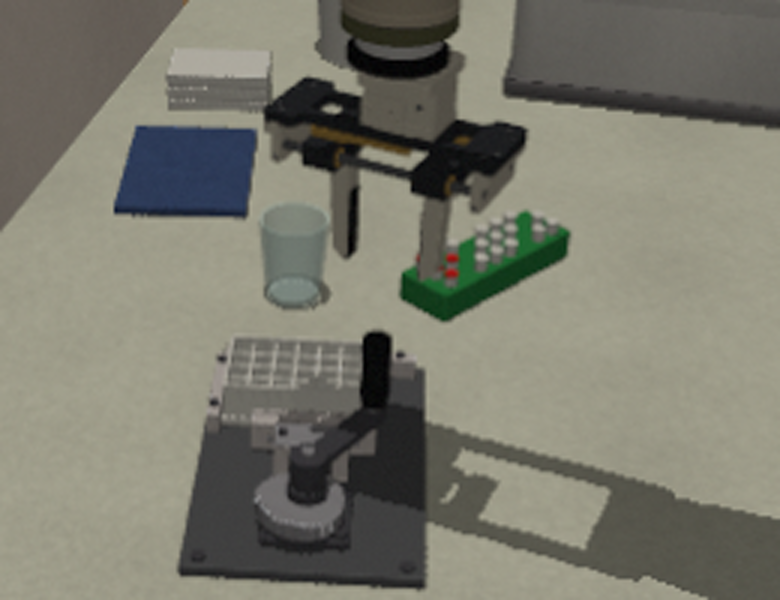

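```bash
cat >> h.py <<'E'
HE=np.array([[0.9999997446013742,0.0005428619751998464,-0.0004648634862857572,-0.0006735168269419445],[0.0005965716577694676,-0.2758402533150217,0.961203307710372,-0.16675068201338586],[0.00039357266437823577,-0.9612033395447495,-0.2758405067218688,0.07775674796843021],[0,0,0,1]])
def ray(q,t,u,v,z):  # wrist pixel -> world point at height z
    p=np.array([[[float(u),float(v)]]])
    d=cv2.undistortPoints(p,np.array([[349.6145,0,317.829],[0,349.6145,195.170],[0,0,1]]),np.array([.0077023,0,0,0]))[0,0]
    R=toolR(q).as_matrix(); o=t+R@HE[:3,3]; k=R@HE[:3,:3]@np.array([d[0],d[1],1]); return o+k*(z-o[2])/k[2]
def toH(X):
    c,s=np.cos(H[2]),np.sin(H[2]); v=X[:2]-H[:2]; return np.array([c*v[0]+s*v[1],-s*v[0]+c*v[1]])
E
python3 -c "
from h import *
q=np.array([.701,-.701,.092,-.091]);t=np.array([.5098,-.0437,.2213])
for n,u,v,z in [('griptop',326,210,.15),('shaft',345,83,.086),('corner +y-x',225,69,.012)]:
    X=ray(q,t,u,v,z);print(n,X.round(4),toH(X).round(4), 'tool',(toolR(q).as_matrix().T@(X-t)).round(4))
"
python3 -c "
import cv2
f=cv2.imread('pics/w5.png')[20:300,210:510]; cv2.imwrite('pics/w5c.png',cv2.resize(f,None,fx=2.1,fy=2.1,interpolation=cv2.INTER_CUBIC))"
```

```text
griptop [ 0.5142 -0.0466  0.15  ] [-0.052   0.0104] tool [ 0.0051  0.0713 -0.0016]
shaft [0.5527 0.035  0.086 ] [-0.      0.0841] tool [0.0215 0.1353 0.0871]
corner +y-x [0.4441 0.08   0.012 ] [-0.0993  0.1472] tool [-0.0949  0.2094  0.1027]
```

View pics/w5c.png

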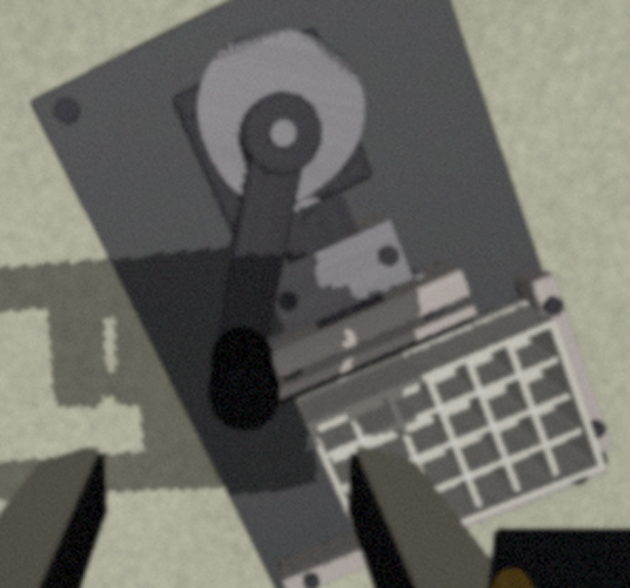

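Everything agrees: the grip is at holder (-0.052, 0.010) and the shaft at (0, 0.084). I'll lower around the grip and narrow the fingers to a loose cage.

```bash
python3 -m crank '[[0.005,0,0,0,0,0,0.06],[0,0.03,0,0,0,0,0.06],[0,0.03,0,0,0,0,0.06],[0,0.03,0,0,0,0,0.06],[0,0.02,0,0,0,0,0.06],[0,0,0,0,0,0,0.038],[0,0,0,0,0,0,0.038],[0,0,0,0,0,0,0.038],[0,0,0,0,0,0,0.038]]'
python3 -c "
from h import *
need(-.0518,.0114,.11,-25)
from rig import manip
cv2.imwrite('pics/w6.png',manip.get_image('wrist')['frame'])"
```

```text
clock: 7.4
tcp_pos: [0.5168, -0.0456, 0.115]
eef_rot: [-0.701, 0.701, -0.092, 0.094]
force: [-0.0, 0.5, -0.4]
grip_width: 0.0394
t 7.4 tcp [ 0.5168 -0.0456  0.115 ] holder -0.0493 0.0109 xaxis yaw(holder) deg -25.01 ydir [ 0.004 -0.001 -1.   ] F [-0.   0.5 -0.4] q [-0.19 -0.02  1.84  0.    1.32  0.08] w 0.0394
shift tool axes [-0.0025  0.005  -0.0006] turn about tool y deg -0.01  world [-0.0026  0.     -0.005 ]
```

View pics/w6.png

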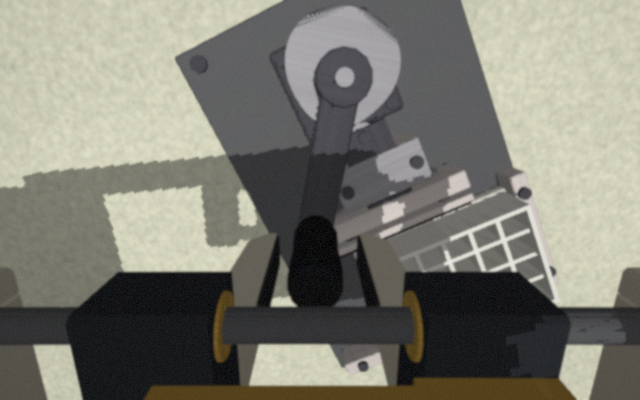

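The post is caged between the fingers, centred near (316,260) with clearance on both sides. I'll work out the shifts for the arc.

```bash
cat > arc.py <<'E'
from h import *
def rows(n,dq,dturn,r=.09):
    s,R=st(); p=toH(s["tcp_pos"]); sh=np.array([0,.085])
    q=np.arctan2(-(p[0]),-(p[1]-.085)); yaw=np.arctan2(R[1,0],R[0,0])-H[2]
    print("tool at crank angle",q.round(3),"radius",np.linalg.norm(p-sh).round(4),"F tangential",(s["force"][:2]@(w2([0,0,H[2]],np.array([-np.cos(q),np.sin(q),0]))[:2])).round(1))
    for i in range(n):
        q+=np.radians(dq); t=np.array([-r*np.sin(q),.085-r*np.cos(q)]); d=t-p
        c,sn=np.cos(yaw),np.sin(yaw); print("[%.4f,0,%.4f,0,%.2f,0]"%(c*d[0]+sn*d[1],-sn*d[0]+c*d[1],dturn),end=",")
        p=t; yaw-=np.radians(dturn)
    print("\nend q",q.round(3),"yaw holder",np.degrees(yaw).round(1))
E
python3 -c "
from arc import *
rows(12,5,4.3)"
```

```text
t 7.45 tcp [ 0.5168 -0.0455  0.1149] holder -0.0493 0.011 xaxis yaw(holder) deg -25.01 ydir [ 0.004 -0.001 -1.   ] F [-0.4  0.1 -0.3] q [-0.19 -0.02  1.84  0.    1.32  0.08] w 0.039
tool at crank angle 0.588 radius 0.0889 F tangential 0.4
[-0.0079,0,0.0005,0,4.30,0],[-0.0077,0,0.0016,0,4.30,0],[-0.0077,0,0.0017,0,4.30,0],[-0.0076,0,0.0018,0,4.30,0],[-0.0076,0,0.0019,0,4.30,0],[-0.0076,0,0.0020,0,4.30,0],[-0.0076,0,0.0021,0,4.30,0],[-0.0075,0,0.0022,0,4.30,0],[-0.0075,0,0.0023,0,4.30,0],[-0.0075,0,0.0024,0,4.30,0],[-0.0075,0,0.0024,0,4.30,0],[-0.0074,0,0.0025,0,4.30,0],
end q 1.635 yaw holder -76.6
```

```bash
python3 -m crank '[[-0.0079,0,0.0005,0,4.3,0,0.038],[-0.0077,0,0.0016,0,4.3,0,0.038],[-0.0077,0,0.0017,0,4.3,0,0.038],[-0.0076,0,0.0018,0,4.3,0,0.038],[-0.0076,0,0.0019,0,4.3,0,0.038],[-0.0076,0,0.002,0,4.3,0,0.038]]'
python3 -c "
from arc import *
rows(9,5,4.3)
from rig import manip
cv2.imwrite('pics/w7.png',manip.get_image('wrist')['frame'])"
```

```text
clock: 7.95
tcp_pos: [0.4795, -0.0174, 0.1146]
eef_rot: [0.662, -0.662, 0.247, -0.25]
force: [0.4, -1.9, 1.2]
grip_width: 0.0382
t 7.95 tcp [ 0.4795 -0.0174  0.1146] holder -0.0812 0.0451 xaxis yaw(holder) deg -51.05 ydir [ 0.004 -0.001 -1.   ] F [ 0.4 -1.9  1.2] q [-0.14 -0.13  1.94 -0.    1.33  0.58] w 0.0382
tool at crank angle 1.114 radius 0.0904 F tangential -1.8
[-0.0075,0,0.0025,0,4.30,0],[-0.0075,0,0.0022,0,4.30,0],[-0.0075,0,0.0023,0,4.30,0],[-0.0075,0,0.0023,0,4.30,0],[-0.0075,0,0.0024,0,4.30,0],[-0.0074,0,0.0025,0,4.30,0],[-0.0074,0,0.0026,0,4.30,0],[-0.0074,0,0.0027,0,4.30,0],[-0.0073,0,0.0028,0,4.30,0],
end q 1.899 yaw holder -89.7
```

View pics/w7.png

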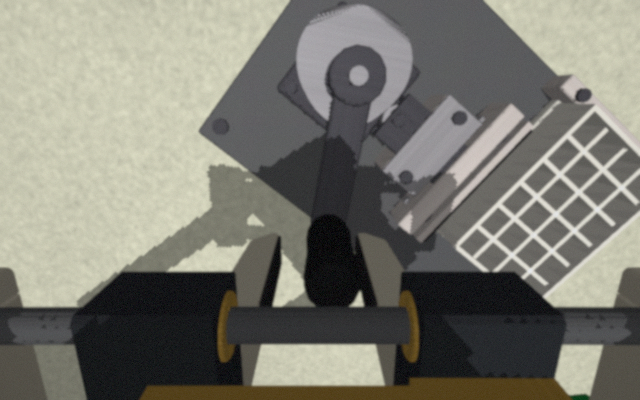

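The crank is turning and the post at (331,260) is riding on the right-hand finger. I'll carry on.

```bash
python3 -m crank '[[-0.0075,0,0.0024,0,4.3,0,0.038],[-0.0075,0,0.0022,0,4.3,0,0.038],[-0.0075,0,0.0023,0,4.3,0,0.038],[-0.0075,0,0.0023,0,4.3,0,0.038],[-0.0075,0,0.0024,0,4.3,0,0.038],[-0.0074,0,0.0025,0,4.3,0,0.038],[-0.0074,0,0.0026,0,4.3,0,0.038],[-0.0074,0,0.0027,0,4.3,0,0.038],[-0.0073,0,0.0028,0,4.3,0,0.038]]'
python3 -c "
from arc import *
rows(12,5,4.3)"
```

```text
clock: 8.75
tcp_pos: [0.4634, 0.0496, 0.1143]
eef_rot: [0.543, -0.543, 0.452, -0.454]
force: [-0.0, -2.6, 2.1]
grip_width: 0.0384
t 8.75 tcp [0.4634 0.0496 0.1143] holder -0.0855 0.1139 xaxis yaw(holder) deg -89.63 ydir [ 0.003 -0.001 -1.   ] F [-0.  -2.6  2.1] q [-0.   -0.17  1.98 -0.    1.33  1.39] w 0.0384
tool at crank angle 1.896 radius 0.0903 F tangential -2.6
[-0.0072,0,0.0031,0,4.30,0],[-0.0073,0,0.0030,0,4.30,0],[-0.0072,0,0.0031,0,4.30,0],[-0.0072,0,0.0031,0,4.30,0],[-0.0072,0,0.0032,0,4.30,0],[-0.0071,0,0.0033,0,4.30,0],[-0.0071,0,0.0034,0,4.30,0],[-0.0070,0,0.0035,0,4.30,0],[-0.0070,0,0.0036,0,4.30,0],[-0.0069,0,0.0037,0,4.30,0],[-0.0069,0,0.0037,0,4.30,0],[-0.0069,0,0.0038,0,4.30,0],
end q 2.943 yaw holder -141.2
```

```bash
python3 -m crank '[[-0.0072,0,0.0031,0,4.3,0,0.038],[-0.0073,0,0.003,0,4.3,0,0.038],[-0.0072,0,0.0031,0,4.3,0,0.038],[-0.0072,0,0.0031,0,4.3,0,0.038],[-0.0072,0,0.0032,0,4.3,0,0.038],[-0.0071,0,0.0033,0,4.3,0,0.038],[-0.0071,0,0.0034,0,4.3,0,0.038],[-0.007,0,0.0035,0,4.3,0,0.038],[-0.007,0,0.0036,0,4.3,0,0.038]]'
python3 -c "
from arc import *
rows(6,5,2.5)
from rig import manip
cv2.imwrite('pics/w8.png',manip.get_image('wrist')['frame'])"
```

```text
clock: 9.5
tcp_pos: [0.499, 0.1088, 0.114]
eef_rot: [-0.362, 0.362, -0.607, 0.608]
force: [-3.3, -3.6, 3.6]
grip_width: 0.0384
t 9.5 tcp [0.499  0.1088 0.114 ] holder -0.0403 0.1661 xaxis yaw(holder) deg -128.32 ydir [ 0.001 -0.001 -1.   ] F [-3.3 -3.6  3.6] q [ 0.11 -0.04  1.86 -0.    1.32  2.18] w 0.0384
tool at crank angle 2.681 radius 0.0906 F tangential -4.8
[-0.0067,0,0.0042,0,2.50,0],[-0.0068,0,0.0040,0,2.50,0],[-0.0066,0,0.0043,0,2.50,0],[-0.0064,0,0.0045,0,2.50,0],[-0.0062,0,0.0048,0,2.50,0],[-0.0060,0,0.0051,0,2.50,0],
end q 3.205 yaw holder -143.3
```

View pics/w8.png

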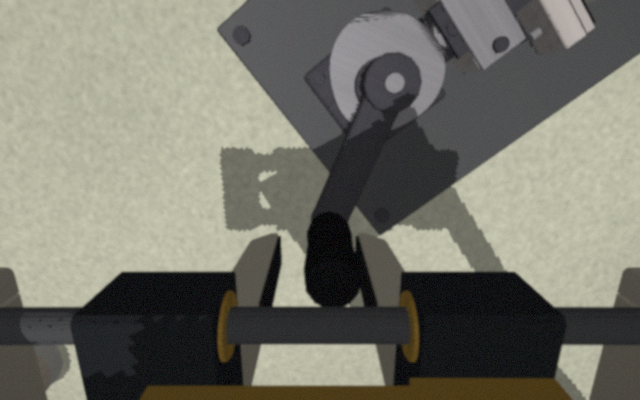

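```bash
python3 -m crank '[[-0.0067,0,0.0042,0,2.5,0,0.038],[-0.0068,0,0.004,0,2.5,0,0.038],[-0.0066,0,0.0043,0,2.5,0,0.038],[-0.0064,0,0.0045,0,2.5,0,0.038],[-0.0062,0,0.0048,0,2.5,0,0.038],[-0.006,0,0.0051,0,2.5,0,0.038],[0,0,0,0,0,0,0.038],[0,0,0,0,0,0,0.038],[0,0,0,0,0,0,0.038]]'
python3 -c "
from arc import *
rows(1,5,2.5)
from rig import manip
q=manip.state()
d=manip.get_image('wrist')['frame'];cv2.imwrite('pics/w9.png',d)"
```

```text
clock: 10.3
tcp_pos: [0.5419, 0.1254, 0.1131]
eef_rot: [-0.281, 0.281, -0.649, 0.649]
force: [0.3, -0.1, 0.0]
grip_width: 0.0379
t 10.3 tcp [0.5419 0.1254 0.1131] holder 0.0049 0.175 xaxis yaw(holder) deg -143.07 ydir [ 0.001  0.    -1.   ] F [ 0.3 -0.1  0. ] q [0.14 0.09 1.73 0.   1.32 2.46] w 0.0379
tool at crank angle -3.087 radius 0.0902 F tangential 0.2
[-0.0057,0,0.0054,0,2.50,0],
end q -3.0 yaw holder -145.6
```

View pics/w9.png

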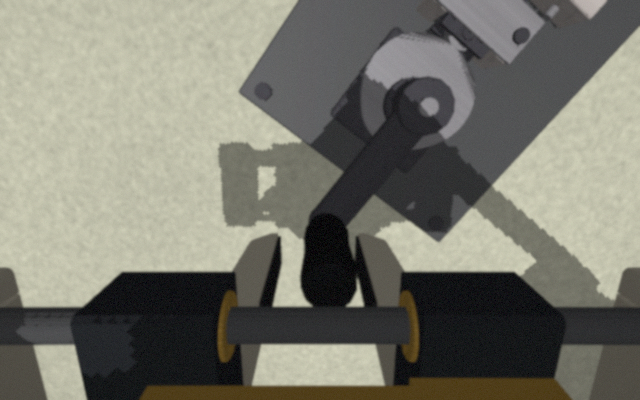

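The force is zero and the post at (328,260) stands clear of both fingers. I'll open, lift straight up and move aside.

```bash
python3 -m crank '[[0,0,0,0,0,0,0.06],[0,0,0,0,0,0,0.06],[0,0,0,0,0,0,0.06],[0,-0.02,0,0,0,0,0.06],[0,-0.035,0,0,0,0,0.06],[0,-0.035,0,0,0,0,0.06],[0,-0.035,0,0,0,0,0.06],[0,0,0,0,0,0,0.06]]'
python3 -c "
from h import *
st()
from rig import manip
cv2.imwrite('pics/w10.png',manip.get_image('wrist')['frame'])
f=manip.get_image('top')['frame'][150:250,280:400]; cv2.imwrite('pics/top10c.png',cv2.resize(f,None,fx=6,fy=6,interpolation=cv2.INTER_CUBIC))
f=manip.get_image('side')['frame'][160:260,265:370]; cv2.imwrite('pics/side10c.png',cv2.resize(f,None,fx=6,fy=6,interpolation=cv2.INTER_CUBIC))"
```

```text
clock: 11.02
tcp_pos: [0.5454, 0.126, 0.2466]
eef_rot: [-0.285, 0.276, -0.648, 0.65]
force: [1.0, 0.1, 0.2]
grip_width: 0.0599
t 11.02 tcp [0.5454 0.126  0.2466] holder 0.0084 0.175 xaxis yaw(holder) deg -143.2 ydir [ 0.012  0.002 -1.   ] F [1.  0.1 0.2] q [ 0.14 -0.    1.57 -0.    1.56  2.46] w 0.0599
```

View pics/top10c.png

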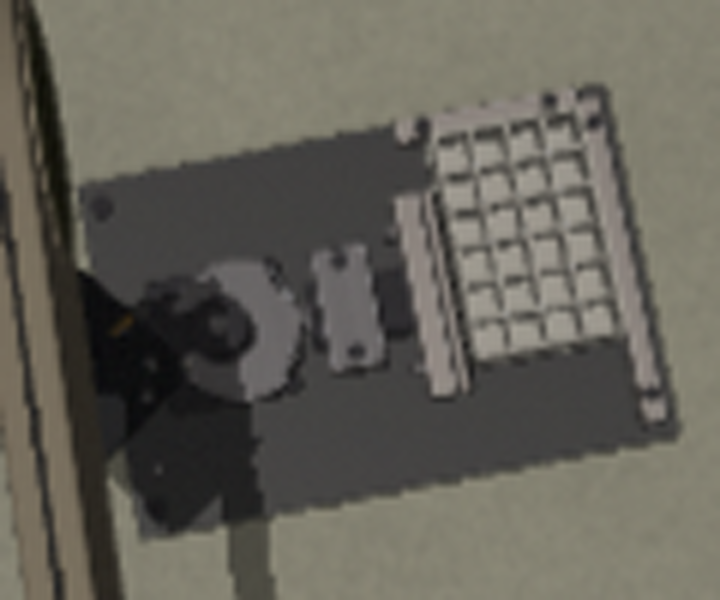

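View pics/side10c.png

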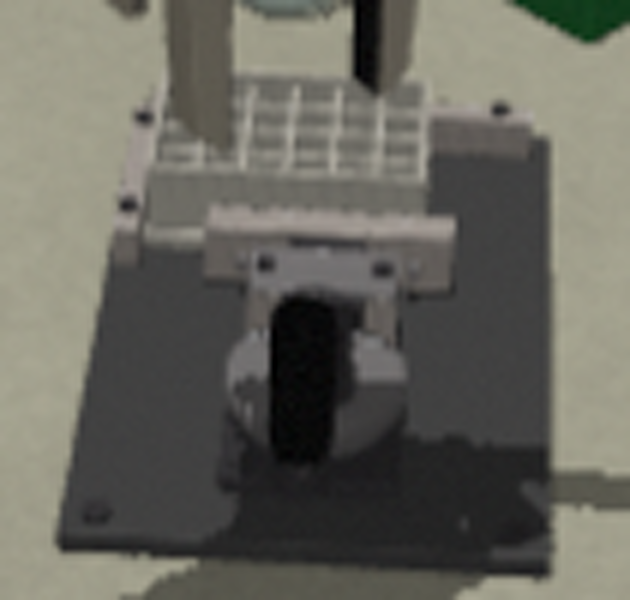

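View pics/w10.png

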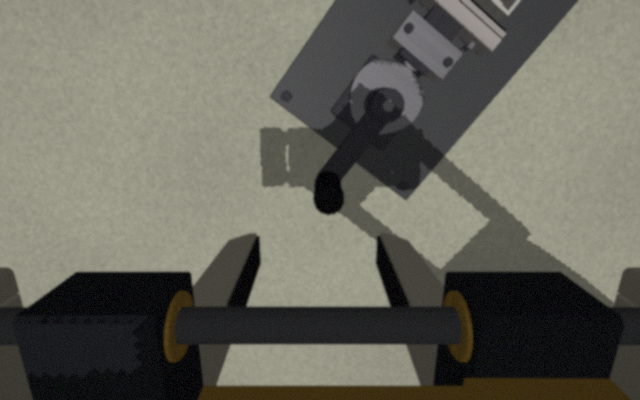

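```bash
python3 -c "
from h import *
q=np.array([-.285,.276,-.648,.65]);q/=np.linalg.norm(q);t=np.array([.5454,.126,.2466])
for n,u,v,z in [('griptop',329,202,.15),('shaft',386,105,.086)]:
    X=ray(q,t,u,v,z);print(n,toH(X).round(4))
def grip(q): return np.array([-.09*np.sin(q),.085-.09*np.cos(q),.150])
g=least_squares(lambda q:proj('side',w2(H,grip(q[0])))-crop('side',303,298),[3.]);print('crank side',g.x,g.fun)
po=[((435,140),(.0619,.0407)),((578,117),(.0619,-.0407)),((622,332),(-.0619,-.0407)),((475,360),(-.0619,.0407))]
def fp(p):
    x,y,a=p;c,s=np.cos(a),np.sin(a)
    return np.concatenate([proj('top',w2(H,np.array([x+c*P[0]-s*P[1],y+s*P[0]+c*P[1],.056])))-crop('top',*o) for o,P in po])
m=least_squares(fp,[.02,-.08,0]);print('plate',m.x,m.fun.round(2))
need(-.05,-.02,.25,-100)
"
```

```text
griptop [0.0013 0.1729]
shaft [0.0031 0.0834]
crank side [3.1586263] [-0.19313055  3.08817652]
plate [ 0.01806382 -0.08565072 -0.01799111] [-0.73 -0.52  0.43 -1.1   0.56  0.88 -0.27  0.68]
t 11.17 tcp [0.542  0.1255 0.238 ] holder 0.005 0.1751 xaxis yaw(holder) deg -143.22 ydir [ 0.001  0.    -1.   ] F [-0.4  0.  -0.9] q [0.14 0.   1.59 0.   1.55 2.46] w 0.0598
shift tool axes [ 0.1609 -0.0121  0.1233] turn about tool y deg -43.22  world [-0.0206 -0.2017  0.012 ]
```

The crank reads about 3.13–3.16, the middle of the dwell. I'll take one closer wrist look at the plate before handing in.

```bash
python3 -m crank '[[0.028,-0.004,0.015,0,0,0,0.06],[0.028,-0.004,0.015,0,0,0,0.06],[0.028,-0.004,0.015,0,0,0,0.06],[0.028,-0.004,0.015,0,0,0,0.06],[0.028,-0.004,0.015,0,0,0,0.06],[0,0,0,0,0,0,0.06],[0,0,0,0,0,0,0.06],[0,0,0,0,0,0,0.06]]'
python3 -c "
from h import *
s,R=st();print(s['eef_rot'].tolist(),s['tcp_pos'].tolist())
from rig import manip
f=manip.get_image('wrist')['frame'];cv2.imwrite('pics/w11.png',f)
cv2.imwrite('pics/w11c.png',cv2.resize(f[0:230,180:450],None,fx=2.6,fy=2.6,interpolation=cv2.INTER_CUBIC))"
```

```text
clock: 11.83
tcp_pos: [0.4998, -0.0274, 0.2561]
eef_rot: [0.279, -0.281, 0.65, -0.649]
force: [0.0, 0.6, 0.4]
grip_width: 0.0601
t 11.83 tcp [ 0.4998 -0.0274  0.2561] holder -0.0629 0.0318 xaxis yaw(holder) deg -143.27 ydir [-0.002  0.001 -1.   ] F [0.  0.6 0.4] q [-0.16 -0.15  1.7   0.    1.6   2.17] w 0.0601
[0.27942183781971225, -0.2806451636008388, 0.6499055329613561, -0.6486790631145177] [0.4997914763661215, -0.027406102701091825, 0.2560967353384733]
```

View pics/w11.png

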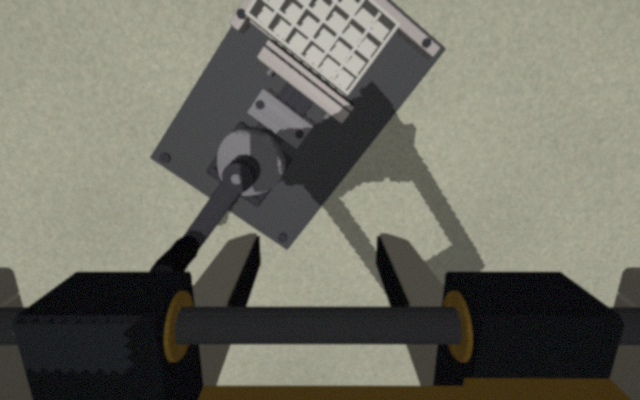

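View pics/w11c.png

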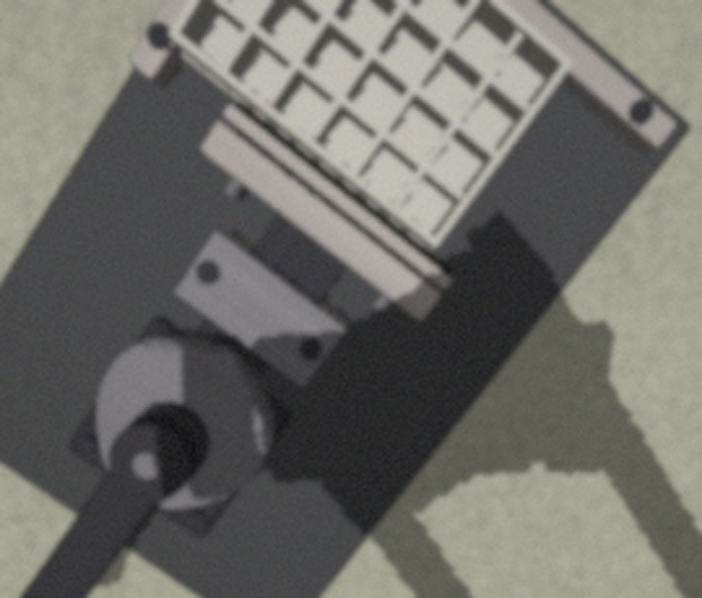

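```bash
python3 -c "
from h import *
q=np.array([0.2794218,-0.2806452,0.6499055,-0.6486791]);t=np.array([0.4997915,-0.0274061,0.2560967])
for n,u,v,z in [('p ++',172,37,.056),('p -+',437,247,.056),('p --',570,65,.056),('base -x+y(-.1,.15)',-999,0,.012),('base -x-y',688,127,.012),('endstop +y end, top (.085,-.0285)',133,62,.034)]:
    if u<-900: continue
    X=ray(q,t,(u+.5)/2.6-.5+180,(v+.5)/2.6-.5,z);print(n,toH(X).round(4))
X=ray(q,t,237,179,.086);print('shaft',toH(X))
X=ray(q,t,151,157,.012);print('base ++',toH(X)); X=ray(q,t,287,248,.012);print('base -+',toH(X))
"
```

```text
p ++ [ 0.0825 -0.0478]
p -+ [-0.0402 -0.0479]
p -- [-0.0397 -0.1275]
base -x-y [-0.0976 -0.1507]
endstop +y end, top (.085,-.0285) [ 0.0957 -0.0324]
shaft [7.94492393e-05 8.21330736e-02]
base ++ [0.09952657 0.14522872]
base -+ [-0.09724888  0.14470945]
```

The checks agree, so I'm handing in: the plate is at x≈21 mm, square and on the fence, and the shaft and crank are where expected.

```bash
python3 -c "
from rig import manip
print(manip.state()['dq'].round(3)); print(manip.hand_in())"
```

```text
[ 0.014  0.003 -0.008 -0.003  0.002 -0.002]
the job is handed in; nothing more can be done
None
```

I handed the job in at about 12 s of the 61 s allowed. The plate is home, the jaw is shut on it and the crank is on the dwell. The hand-in reports no verdict.

- **Plate:** I pushed it with closed fingertips until the force rose to about 13 N at the end stop, then backed off while the jaw was still open.
- **Crank:** I caged the hand grip loosely between the fingers and pushed it clockwise from about 0.61 rad. The wrist force stayed under about 7 N. With the fingers clear of the post, I opened them and lifted away.

| Last check | Result |
|---|---|
| Plate x (home is 21 mm, limit 17 mm) | about 21 mm, last wrist view |
| Plate y (on the fence is -85.75 mm) | -88 mm in the wrist view, about -85 mm allowing for a bias of up to 3 mm; -85.7 mm in the top view |
| Plate squareness | within about 0.01 rad in the wrist view |
| Crank angle (middle of dwell is 3.14) | about 3.13–3.16 rad after letting go |
| Robot clear of everything | yes, no contact force |

**Disagreements:** the low-resolution top camera put the plate 3–6 mm short of home: x = 15 mm before clamping and 18 mm after, with up to 0.03 rad of yaw. The closer wrist views and the force at the stop say it is home, and I went with those. The side-camera fit for the crank angle was also about 3 pixels off in one direction.

I judged the jaw's travel only from the pictures, which show it forward against the plate with the cam's nose at the roller. I did not measure the bystanders again at the end, but nothing came near them.

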